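Feed the pipe cradle over the step and home it under the drilling jig's lip

ROBOT

A 7-joint arm with a two-finger parallel gripper is mounted at the origin on the work surface. World frame = base frame: x ahead of the robot, y to its left, z up, the work surface at z = 0. Lengths are in m, angles in degrees, forces in N, time in s.
With the tool pointing down it reaches from about 0.425 to 0.875 m from the base axis. Payload 4.7 kg.
Tool frame: the origin (TCP) lies between the finger pads; the fingertips stand 8 mm ahead of it and the grasp point (between the pads) lies 11 mm behind it; x points along the fingers, z is the direction in which the jaws open and shut, and the axes are right-handed (so a half turn about x gives the same grasp; the last joint's range is limited). The gripper opens to 87 mm and grips with 3 to 60 N. Pads are 19 mm wide; open, the fingers measure 117 mm over their backs; the gripper's body (75 mm by 190 mm) begins 51 mm behind the grasp point.
Start: joints at [67.615, 18.392, -4.016, 83.108, 1.295, 78.541, -3.26], TCP at [0.256, -0.597, 0.231] pointing down, gripper open.
Joint ranges: [-163.93, 163.93], [-17.29, 119.83], [-79.2, 71.16], [3.27, 140.29], [-89.18, 269.18], [5.43, 117.66], [-154.24, 154.24]. Speed limits (degrees/s): [147.25, 147.25, 180, 180, 180, 180, 180].

INTERFACE

Orientations are given as [roll, pitch, yaw] about the fixed x, y, z axes, in that order (R = Rz(yaw) Ry(pitch) Rx(roll)).
In Python, from cell import telemetry, vision, sign_off gives the robot as it stands. The module is installed in compiled form; this text tells all that it offers.
- The arm moves only by the tool drive_tool, never from a script. Its arguments are lists of equal length, an entry for each row: "offset": the shift along the tool's x, y, z in m, a list of three; "angular": the turn, a rotation vector about the tool's x, y, z in rad, a list of three. A call has 1 to 10 rows; each row is the pose to reach, as a shift and turn from the pose measured when the call began, along the tool's axes at that moment; what a row does not reach only later rows make up. A row lasts 1/8 s, in which the tool goes at most 62.5 mm and 10.7 degrees, less where a joint would pass 70% of its speed; a pose out of reach is approached as far as the arm can. A call with a gripper value outside its range is refused whole. "fingers" is the closure, from -1 (fully open) to 1 (shut), set as the call begins (left out, the last holds). The fingers move at their own pace and stop on an object; "squeeze" is the grip in N (left out, the last holds). Time passes only in rows, so rows that repeat a pose let the fingers close. It gives the time, the measured TCP pose, the force and the opening at its end, in the units of the state.
- telemetry.get_obs(): the state, without advancing time (a new reading comes with each control period).
- vision.read_camera(name): name is "scene" or "top" or "wrist"; returns a dict with "pixels" (480x640x3 uint8, red, green, blue), "intrinsics" (3x3 intrinsics, pixels), "world_from_camera" (4x4, takes a point from camera to world coordinates); the wrist camera has in their place "T_tool_cam" (4x4, takes a point from camera to tool coordinates, whose origin is the TCP and whose axes are the tool frame's). Camera axes: x right, y up, looking along -z (the intrinsics and any distortion apply to the point x, -y, -z); pixel columns grow to the right and rows downward; lengths in m; the calibration is good to about 2 mm. The wrist camera is an equidistant fisheye: a pixel r from the principal point sees the ray r / f radians off the axis. A picture is of the moment at which its call begins: read the wrist's pose just before it. There is no depth.
- sign_off(): hands the job in, once; it reports no verdict.
The state is a dict: "time_s": time; "qpos": joint angles; "joint_velocities": joint speeds; "effort": joint torques, N m; "tool_pos": TCP position; "tool_rot": TCP orientation; "force": force on the tool from outside, world axes, zero at the start; "wrist_torque": the same for the moment, N m; "grip_width": finger opening in m.
Only numpy, scipy, OpenCV 4.12 (cv2) and the standard library are available. Lean on these libraries where they do the work, as an engineer would, in place of code of your own. Each camera call takes 0.05 s, during which the arm holds its last target.

TASK

Slide the wooden cradle, with the cane pipe lying in its trough, from the dark infeed board up over the small step onto the metal drilling bed, then push it sideways so that its long edge goes under the overhanging lip until it is fully home against the back of the pocket. Keep it sliding on its base all the way, never lifted off or tipped up, keep the pipe lying in its trough, leave the bur stand, the oil bottle and the brush alone, and let go at the end.

Things in the scene. Friction and masses are not known exactly. Their poses are not given: they have to be found in the camera images.
- station: Fixed drilling station. Its frame (used below, mm): origin at bench level (z 0) straight below the centre of the fully seated cradle; x from the open side near the robot to the pocket's back; -y is the feed direction; z up. Seated cradle: x 0, y -4 to 10, z 20. It must cross the step with its centre at x -95 to -60 (clears the cheek, stays on the bed), then go in sideways along +x.
- step (a point): Middle of the feed lane on the step's top edge, station (-70, 100, 20), axes as the station. On its +y side is the dark wooden infeed board, x -145 to 20, y 100 to 340, top z 16; on its -y side the aluminium bed, x -140 to 75, y -96 to 100, top z 20: a sharp 4 mm step up.
- lip (a point): Top front edge of the overhanging lip at mid length, station (29, 0, 51). The lip spans x 29 to 75, y -96 to 100, underside z 41 (21 above the bed), screw heads to z 55; under it the pocket is 16 deep, its back face at x 45.
- stop (a point): Top of the steel end stop across the bed's -y end, station (-70, -79, 41): its face is at y -79, x -140 to 45, 21 mm high. It closes that end of the pocket.
- cheek (a point): Top corner of the short steel cheek that closes the pocket's other end, station (7, 85, 41): face at y 85, back at y 100, x 7 to 45, 21 mm high.
- cradle: Loose wooden cradle, 300 to 650 g, friction about 0.6, needs 2 to 5 N to push, up to 20 N at the step. Base 90 (x) x 150 (y) x 18 mm with plain upright edges, origin at the centre of its underside, z up. On it a trough block, x -22 to 22, y -60 to 60, ridges' tops 40 above the underside. Starts on the infeed board, nose (-y end) to the step, centre at station x -85 to -62, y 195 to 235, up to 0.2 rad from square.
- nose (a point): Top edge of the base at its nose, cradle (0, -75, 18). Below it the underside is bevelled over the last 20 mm, rising to 8 mm at the tip, so that the nose rides up the step when the cradle is pushed from behind, low on its base.
- tail (a point): Top edge of the base at its tail, cradle (0, 75, 18): a plain upright face 90 wide, 18 high, its foot on the board.
- pipe_mid (a point): Centre of the loose cane pipe, 16 mm diameter, 130 mm long, 40 g, lying along y in the cradle's trough, its centre 36 mm above the cradle's underside; at the start within 4 mm of the cradle's middle. y axis along the pipe.
- bur_stand: Bystander: wooden block 70 x 110 x 35 mm with upright steel burs up to 75 mm high, origin at the centre of its underside, standing beyond the infeed board (+x side). Leave alone.
- oil_bottle: Bystander: amber bottle 56 mm diameter, 130 mm high, origin at the centre of its underside. Leave alone.
- brush: Bystander: brush lying on the bench past the bed's end stop (-y side), along its own x. Leave alone.
Mind the look-alikes: they are no part of the job. What is shaped like the cradle but red is not meant.

How it is judged (in metres and radians):
On the way, in this order (a step that is already met when the one before it is completed fails the run):
1. the cradle lies flat on the bed, wholly past the step, not yet under the lip (z of cradle in the frame of station between 0.0185 and 0.0225 m and angle between cradle's own z axis and vertical below 0.03 rad and y of cradle in the frame of station below 0.025 m and x of cradle in the frame of station below -0.02 m), for 0.2 s.
2. the cradle is fully home in the pocket under the lip (z of cradle in the frame of station between 0.0185 and 0.0225 m and angle between cradle's own z axis and vertical below 0.03 rad and x of cradle in the frame of station between -0.004 and 0.004 m and y of cradle in the frame of station between -0.007 and 0.013 m and angle between the y axis of cradle and the y axis of station, either way round below 0.05 rad), for 0.2 s.
At the end, for the whole second after the job is handed in: The cradle lies flat on the bed (within 2 degrees), fully home under the lip: within 4 mm of the pocket's back, between stop and cheek, its sides parallel to the pocket within 0.05 rad, at rest; the pipe lies in its trough, no more than 8 mm off sideways and 30 mm lengthwise (all of step 2 and x of pipe_mid in the frame of cradle between -0.008 and 0.008 m and y of pipe_mid in the frame of cradle between -0.03 and 0.03 m and z of pipe_mid in the frame of cradle between 0.03 and 0.044 m and linear speed of cradle below 0.01 m/s); the robot touches nothing.
It fails at once if the cradle is lifted more than 10 mm above the bed (z of cradle in the frame of station above 0.03 m).
It fails at once if the cradle is tipped by more than 0.2 rad (angle between cradle's own z axis and vertical above 0.2 rad).
It fails at once if the pipe leaves its trough (not (x of pipe_mid in the frame of cradle between -0.015 and 0.015 m and y of pipe_mid in the frame of cradle between -0.05 and 0.05 m and z of pipe_mid in the frame of cradle between 0.025 and 0.055 m)).
It fails at once if a bystander is moved by more than 20 mm (distance of any of bur_stand, oil_bottle, brush from where it was at the start of the episode above 0.02 m).
It also fails if it takes over 54 s, if anything falls off the work surface, if the arm or the gripper's body presses on something with over 40 N, if the wrist force passes 120 N, or if a joint passes its speed limit or range.

## Working session

There is one attempt and no reset: what is moved stays moved. The work goes in short steps, Python scripts to look and compute and a tool call to move; the robot and the scene stay as the last step left them, time stands still between calls to the robot, and variables do not carry over. Pictures are saved under pics/ and viewed, and the job is handed in when it is done.

Besides the shell and the picture viewer there is one more tool, called after ">>>" as name(argument=value, ...) on one line, values as JSON. drive_tool: Moves the arm, as the interface text tells. Its arguments: {"type":"object","properties":{"offset":{"type":"array"},"angular":{"type":"array"},"fingers":{"type":"number"},"squeeze":{"type":"number"}},"required":["offset","angular"]}

```bash
mkdir -p pics
python3 - <<'E'
from cell import telemetry, vision
import cv2,json
o=telemetry.get_obs();print(o)
for n in("scene","top","wrist"):
    d=vision.read_camera(n);cv2.imwrite(f"pics/{n}0.png",d["pixels"][:,:,::-1]);print(n,{k:v for k,v in d.items() if k!="pixels"})
E
```

```text
{'time_s': 0.0, 'qpos': array([67.61523291, 18.43944807, -4.01539022, 83.17513552,  1.29555313,
       78.53914459, -3.2614185 ]), 'joint_velocities': array([ 0.05083801, -0.01582289, -0.01833091,  0.07674647,  0.02390209,
        0.08522682, -0.02856688]), 'effort': array([-4.76111964e-04, -4.91282523e+01, -4.04182160e-01, -3.12532461e+01,
       -6.39740657e-02,  4.36851103e-02,  1.84841238e-04]), 'tool_pos': array([ 0.2557261 , -0.59700455,  0.22945502]), 'tool_rot': array([-176.69397876,   89.89136269,  116.49910103]), 'force': array([ 0.95047855, -0.034416  , -0.03218917]), 'wrist_torque': array([ 0.01028243, -0.00100788,  0.02609348]), 'grip_width': 0.08708121898440148}
scene {'intrinsics': array([[448.90203911,   0.        , 326.48806245],
       [  0.        , 448.90203911, 239.63068623],
       [  0.        ,   0.        ,   1.        ]]), 'world_from_camera': array([[-0.64536773, -0.54103362,  0.5392431 ,  1.04968557],
       [ 0.76386422, -0.45390177,  0.45878604,  0.38710125],
       [-0.00345527,  0.70799422,  0.70620978,  0.68041028],
       [ 0.        ,  0.        ,  
[... 300 characters left out ...]
857,  0.01652505,  0.00705326,  0.01834181],
       [ 0.00859166,  0.09495568,  0.99544442,  1.16788671],
       [ 0.        ,  0.        ,  0.        ,  1.        ]])}
wrist {'intrinsics': array([[371.64829954,   0.        , 318.06689932],
       [  0.        , 371.64829954, 231.97103787],
       [  0.        ,   0.        ,   1.        ]]), 'T_tool_cam': array([[-7.86973687e-05,  2.56847190e-01, -9.66452024e-01,
        -1.54322892e-01],
       [-1.60297074e-04,  9.66452011e-01,  2.56847200e-01,
         6.89198469e-02],
       [ 9.99999984e-01,  1.75132631e-04, -3.48853771e-05,
        -2.31937164e-04],
       [ 0.00000000e+00,  0.00000000e+00,  0.00000000e+00,
         1.00000000e+00]])}
```

View pics/top0.png

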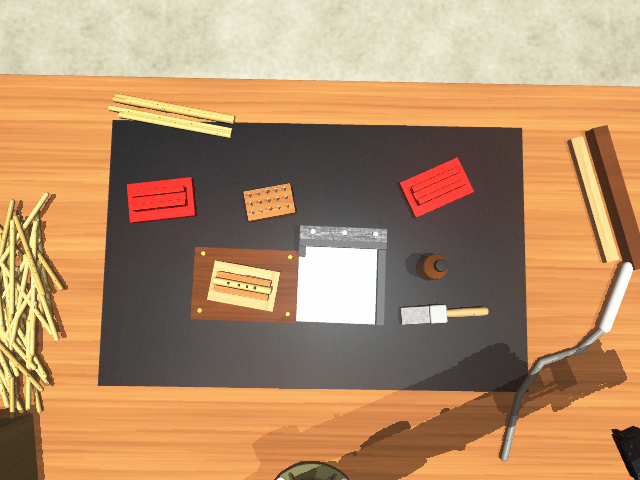

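View pics/scene0.png

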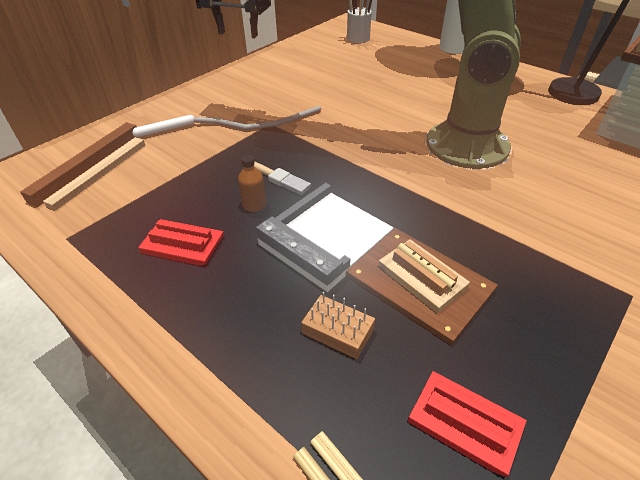

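The top view shows the station at columns 190-387 and rows 226-325, with the cradle at about (244, 287). The red look-alikes, bur stand (270, 202), bottle (433, 266) and brush (445, 314) stand clear of it. I'll enlarge it.

Run:
```python
import cv2
a=cv2.imread("pics/top0.png")
c=cv2.resize(a[220:340,185:305],None,fx=5,fy=5,interpolation=cv2.INTER_CUBIC);cv2.imwrite("pics/t_a.png",c)
c=cv2.resize(a[220:340,285:405],None,fx=5,fy=5,interpolation=cv2.INTER_CUBIC);cv2.imwrite("pics/t_b.png",c)
```

```text
(no output)
```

View pics/t_a.png

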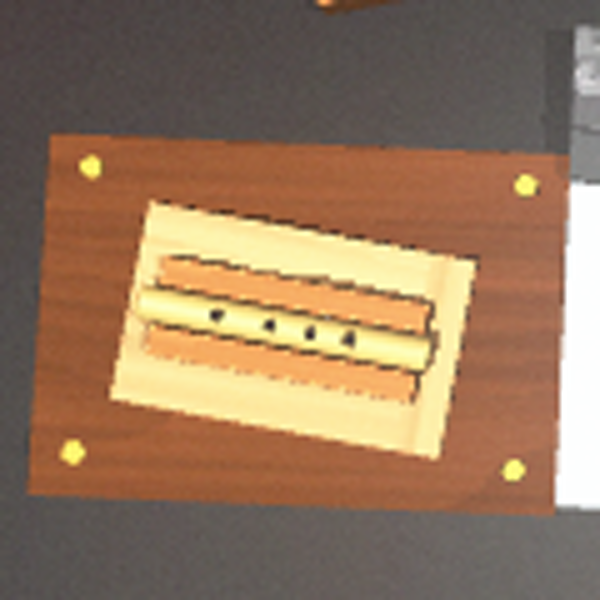

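View pics/t_b.png

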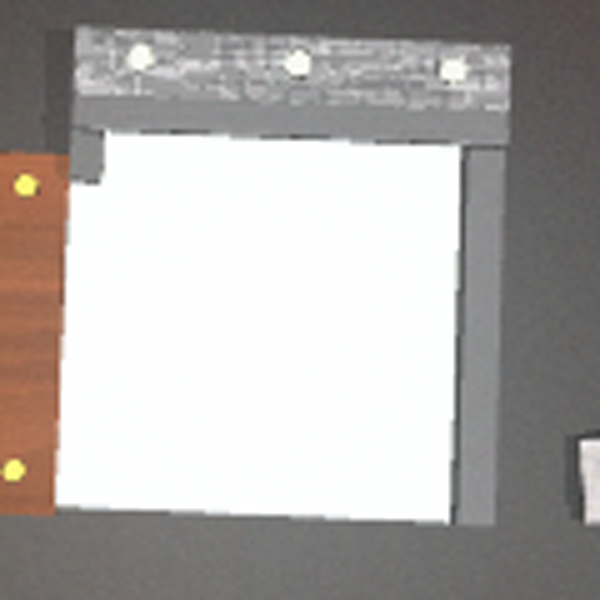

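```bash
cat > h.py <<'E'
import numpy as np, cv2
from scipy.optimize import least_squares
from cell import telemetry, vision
K=np.array([[501.64023954,0,311.52096422],[0,501.64023954,245.51158843],[0,0,1]])
W=np.array([[0.01578002,0.99534433,-0.09508233,0.48530451],[-0.99983857,0.01652505,0.00705326,0.01834181],[0.00859166,0.09495568,0.99544442,1.16788671],[0,0,0,1]])
def proj(P):
    c=(np.atleast_2d(P)-W[:3,3])@W[:3,:3]
    return np.c_[K[0,2]+K[0,0]*c[:,0]/-c[:,2],K[1,2]+K[1,1]*-c[:,1]/-c[:,2]]
def ray(uv,z):
    uv=np.atleast_2d(uv);d=np.c_[(uv[:,0]-K[0,2])/K[0,0],-(uv[:,1]-K[1,2])/K[1,1],-np.ones(len(uv))]@W[:3,:3].T
    return W[:3,3]+d*((z-W[2,3])/d[:,2])[:,None]
def T(p,P):
    c,s=np.cos(p[2]),np.sin(p[2]);P=np.asarray(P,float)
    return np.c_[p[0]+c*P[:,0]-s*P[:,1],p[1]+s*P[:,0]+c*P[:,1],P[:,2]]
def inv(p,P):
    c,s=np.cos(p[2]),np.sin(p[2]);P=np.atleast_2d(P)-np.array([p[0],p[1],0])
    return np.c_[c*P[:,0]+s*P[:,1],-s*P[:,0]+c*P[:,1],P[:,2]]
def fit(P,uv,p0):
    r=least_squares(lambda p:(proj(T(p,P))-uv).ravel(),p0);return r.x,(proj(T(r.x,P))-uv)
def crop(uv,x0,y0,f): return (np.array(uv,float)+.5)/f-.5+[x0,y0]
CR=np.array([(.045,.075,.018),(.045,-.075,.018),(-.045,-.075,.018),(-.045,.075,.018)])
E
python3 - <<'E'
from h import *
uv=np.r_[crop([(50,134),(30,493),(555,514)],185,220,5),crop([(57,506),(449,524),(75,27),(511,45)],285,220,5)]
P=np.array([(20,340,16),(-145,340,16),(-145,100,16),(-140,100,20),(-140,-79,20),(75,100,51),(75,-96,51)])/1000
s,r=fit(P,uv,[.5,-.1,0]);print(s,np.degrees(s[2]));print(r.round(1))
uv=crop([(150,202),(476,258),(440,458),(112,398)],185,220,5)
c,r=fit(CR+[0,0,.016],uv,[.5,.1,0]);print(c,r.round(1));print(inv(s,[c[0],c[1],0]),c[2]-s[2])
E
```

```text
[ 0.56048088 -0.06041691 -0.02610201] -1.495535027413388
[[ 0.1 -0.2]
 [-0.5  0.3]
 [ 0.1  0.5]
 [-0.2 -0.1]
 [ 0.3 -0.4]
 [ 0.1 -0.1]
 [ 0.1  0. ]]
[ 0.5010585   0.16199618 -0.1584231 ] [[-0.  -0.1]
 [ 0.1  0.2]
 [ 0.1 -0.2]
 [-0.1  0.1]]
[[-0.06520691  0.22078646  0.        ]] -0.1323210910079702
```

```bash
cat >> h.py <<'E'
from scipy.spatial.transform import Rotation as Ro
S=np.array([ 0.5605,-0.0604,-0.0261])
def Rtool(yaw): # jaw(z) axis at station yaw (deg)
    a=np.radians(yaw)+S[2]; z=np.array([np.cos(a),np.sin(a),0]);x=np.array([0,0,-1.]);return np.c_[x,np.cross(z,x),z]
def go(x,y,ztip,yaw):
    "target fingertips in station mm"
    o=telemetry.get_obs();R=Ro.from_euler('xyz',o['tool_rot'],degrees=True).as_matrix()
    p=T(S,[[x/1e3,y/1e3,(ztip+8)/1e3]])[0]
    print("off",(R.T@(p-o['tool_pos'])).round(4),"ang",Ro.from_matrix(R.T@Rtool(yaw)).as_rotvec().round(3),"world",p.round(3),"r",np.hypot(p[0],p[1]).round(3))
def where():
    o=telemetry.get_obs();R=Ro.from_euler('xyz',o['tool_rot'],degrees=True).as_matrix()
    q=inv(S,o['tool_pos'])[0]*1e3;q[2]-=8
    z=R[:,2];print("t",o['time_s'],"tip",q.round(1),"yaw",np.degrees(np.arctan2(z[1],z[0])-S[2]).round(1),"down",R[:,0].round(3),"F",Ro.from_euler('z',-S[2]).apply(o['force']).round(1),"w",round(o['grip_width'],4),"q",o['qpos'].round(0))
E
python3 - <<'E'
from h import *
where()
for y in(0,90,180,-90): print(y,Rtool(y)[:,1].round(2)); go(5,212,100,y)
print(inv(S,ray([[270,202],[433,266]],.03))*1e3)
E
```

```text
t 0.15 tip [-290.6 -544.5  221.7] yaw -65.3 down [-0.001  0.001 -1.   ] F [0.3 0.7 0.8] w 0.0867 q [68. 18. -4. 83.  1. 79. -3.]
0 [0.03 1.   0.  ]
off [ 0.1225  0.5846 -0.5637] ang [-1.14e+00 -1.00e-03 -1.00e-03] world [0.571 0.151 0.108] r 0.591
90 [-1.    0.03  0.  ]
off [ 0.1225  0.5846 -0.5637] ang [-2.711e+00 -1.000e-03 -2.000e-03] world [0.571 0.151 0.108] r 0.591
180 [-0.03 -1.   -0.  ]
off [ 0.1225  0.5846 -0.5637] ang [ 2.002e+00 -1.000e-03  2.000e-03] world [0.571 0.151 0.108] r 0.591
-90 [ 1.   -0.03  0.  ]
off [ 0.1225  0.5846 -0.5637] ang [ 0.431 -0.001  0.   ] world [0.571 0.151 0.108] r 0.591
[[ 127.83801735  170.98290094   30.        ]
 [  -3.34109625 -206.50609962   30.        ]]
```

Run:
```python
from h import *
go(10,213,110,-90)
```

```text
off [ 0.1125  0.5895 -0.5625] ang [ 0.431 -0.001  0.   ] world [0.576 0.152 0.118] r 0.596
```

>>> drive_tool(offset=[[0,0.5895,-0.5625],[0,0.5895,-0.5625],[0,0.5895,-0.5625],[0,0.5895,-0.5625],[0,0.5895,-0.5625],[0,0.5895,-0.5625],[0,0.5895,-0.5625],[0,0.5895,-0.5625],[0,0.5895,-0.5625],[0,0.5895,-0.5625]], angular=[[0.431,0,0],[0.431,0,0],[0.431,0,0],[0.431,0,0],[0.431,0,0],[0.431,0,0],[0.431,0,0],[0.431,0,0],[0.431,0,0],[0.431,0,0]], fingers=-1)

```text
time_s: 1.4
tool_pos: [0.5018, -0.0209, 0.2306]
tool_rot: [-166.1, 90.0, 102.3]
force: [0.3, -0.0, -0.2]
grip_width: 0.0867
```

Run:
```python
from h import *
where();go(10,213,60,-90)
```

```text
t 1.4 tip [-59.7  37.9 222.6] yaw -90.0 down [-0.     0.001 -1.   ] F [ 0.3 -0.  -0.2] w 0.0867 q [ 32.   2. -33. 103.   1.  76. -93.]
off [ 0.1627  0.0697 -0.175 ] ang [-0.    -0.001  0.   ] world [0.576 0.152 0.068] r 0.596
```

>>> drive_tool(offset=[[0,0.0697,-0.175],[0,0.0697,-0.175],[0.05,0.0697,-0.175],[0.1,0.0697,-0.175],[0.1627,0.0697,-0.175],[0.1627,0.0697,-0.175],[0.1627,0.0697,-0.175]], angular=[[0,0,0],[0,0,0],[0,0,0],[0,0,0],[0,0,0],[0,0,0],[0,0,0]])

```text
time_s: 2.28
tool_pos: [0.5773, 0.1525, 0.0699]
tool_rot: [125.2, 89.9, 33.7]
force: [0.7, 0.3, 0.8]
grip_width: 0.0868
```

Run:
```python
from h import *
where();go(10,213,22,-90)
d=vision.read_camera("top")["pixels"][:,:,::-1];cv2.imwrite("pics/t1.png",cv2.resize(d[180:360,160:400],None,fx=3,fy=3,interpolation=cv2.INTER_CUBIC))
```

```text
t 2.275 tip [ 11.3 213.2  61.9] yaw -90.1 down [ 0.002  0.001 -1.   ] F [0.7 0.3 0.8] w 0.0868 q [  14.   24.  -38.  100.   17.   62. -121.]
off [ 0.0399 -0.0013  0.0003] ang [-0.001 -0.001 -0.002] world [0.576 0.152 0.03 ] r 0.596
```

View pics/t1.png

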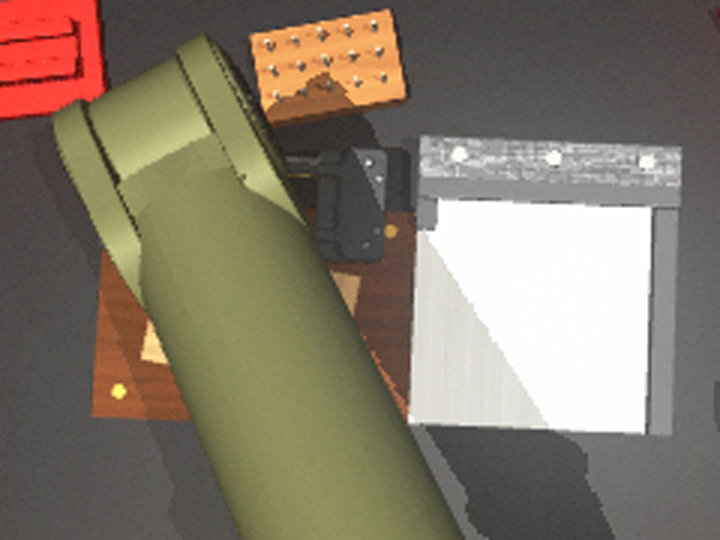

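>>> drive_tool(offset=[[0.025,-0.001,0],[0.0395,-0.001,0],[0.0395,-0.005,0],[0.0395,-0.009,0],[0.0395,-0.013,0],[0.0395,-0.017,0],[0.0395,-0.02,0]], angular=[[0,0,0],[0,0,0],[0,0,0],[0,0,0],[0,0,0],[0,0,0],[0,0,0]])

```text
time_s: 3.2
tool_pos: [0.5592, 0.1536, 0.0321]
tool_rot: [111.4, 89.6, 19.9]
force: [3.0, 0.8, -0.7]
grip_width: 0.087
```

Run:
```python
from h import *
where()
d=vision.read_camera("scene")["pixels"][:,:,::-1];cv2.imwrite("pics/s1.png",cv2.resize(d[200:360,240:520],None,fx=2.8,fy=2.8,interpolation=cv2.INTER_CUBIC))
```

```text
t 3.2 tip [ -6.8 213.9  24.1] yaw -90.1 down [ 0.007  0.002 -1.   ] F [ 3.   0.9 -0.7] w 0.087 q [  14.   25.  -38.  104.   18.   57. -123.]
```

View pics/s1.png

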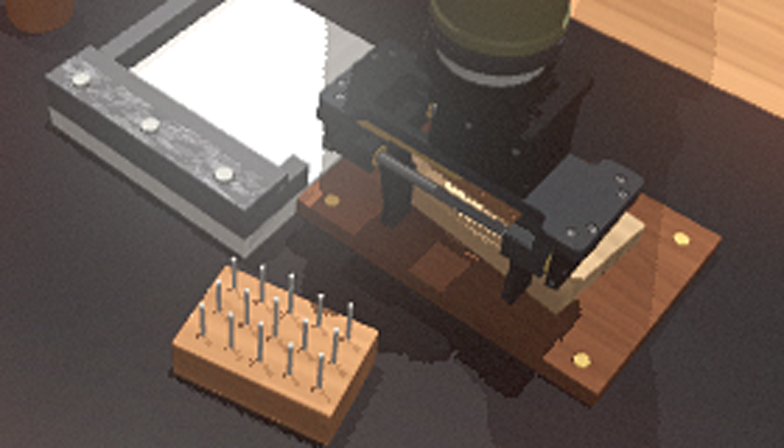

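The scene view shows the fingers beside the cradle's +x edge, with the tail-side finger at about (515, 280) touching. The sweep continues.

>>> drive_tool(offset=[[0.002,-0.004,0],[0.002,-0.007,0],[0.002,-0.01,0],[0.002,-0.013,0],[0.002,-0.016,0],[0.002,-0.016,0]], angular=[[0,0,0],[0,0,0],[0,0,0],[0,0,0],[0,0,0],[0,0,0]])

```text
time_s: 4.0
tool_pos: [0.5424, 0.154, 0.0298]
tool_rot: [109.2, 89.7, 17.7]
force: [3.4, 0.8, 1.9]
grip_width: 0.0867
```

Run:
```python
from h import *
where()
d=vision.read_camera("scene")["pixels"][:,:,::-1];cv2.imwrite("pics/s2.png",cv2.resize(d[200:360,240:520],None,fx=2.8,fy=2.8,interpolation=cv2.INTER_CUBIC))
```

```text
t 4.0 tip [-23.7 213.8  21.8] yaw -90.0 down [ 0.006  0.002 -1.   ] F [3.4 0.9 1.9] w 0.0867 q [  14.   23.  -38.  107.   17.   56. -123.]
```

View pics/s2.png

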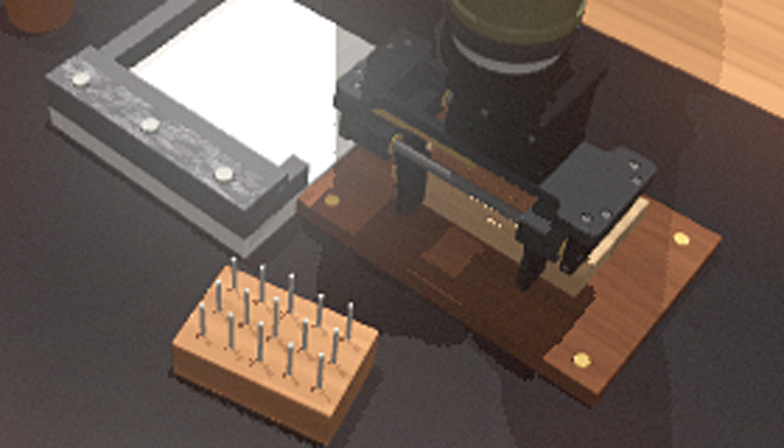

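>>> drive_tool(offset=[[0,0.015,0],[-0.055,0.02,0],[-0.055,0.02,0]], angular=[[0,0,0],[0,0,0],[0,0,0]])

```text
time_s: 4.42
tool_pos: [0.5647, 0.1537, 0.0879]
tool_rot: [106.5, 89.4, 15.0]
force: [1.4, -0.6, 0.6]
grip_width: 0.0867
```

Run:
```python
from h import *
where();go(-78,325,75,0)
```

```text
t 4.425 tip [ -1.4 214.1  79.9] yaw -90.1 down [ 0.01   0.003 -1.   ] F [ 1.4 -0.6  0.6] w 0.0867 q [  15.   21.  -39.  101.   15.   62. -121.]
off [ 0.0044 -0.0768 -0.1108] ang [-1.572  0.005 -0.01 ] world [0.491 0.267 0.083] r 0.559
```

>>> drive_tool(offset=[[0.0,-0.077,-0.111],[0.0,-0.077,-0.111],[0.0,-0.077,-0.111],[0.0,-0.077,-0.111],[0.0,-0.077,-0.111],[0.004,-0.077,-0.111],[0.004,-0.077,-0.111],[0.004,-0.077,-0.111],[0.004,-0.077,-0.111],[0.004,-0.077,-0.111]], angular=[[-1.572,0.005,-0.01],[-1.572,0.005,-0.01],[-1.572,0.005,-0.01],[-1.572,0.005,-0.01],[-1.572,0.005,-0.01],[-1.572,0.005,-0.01],[-1.572,0.005,-0.01],[-1.572,0.005,-0.01],[-1.572,0.005,-0.01],[-1.572,0.005,-0.01]], fingers=-0.15)

```text
time_s: 5.68
tool_pos: [0.4901, 0.2659, 0.0821]
tool_rot: [-153.0, 89.8, -154.6]
force: [0.3, -0.8, 0.7]
grip_width: 0.0499
```

Run:
```python
from h import *
where();go(-78,322,20,0)
d=vision.read_camera("top")["pixels"][:,:,::-1];cv2.imwrite("pics/t2.png",cv2.resize(d[210:350,170:400],None,fx=3.4,fy=3.4,interpolation=cv2.INTER_CUBIC))
d=vision.read_camera("scene")["pixels"][:,:,::-1];cv2.imwrite("pics/s3.png",cv2.resize(d[200:360,240:520],None,fx=2.8,fy=2.8,interpolation=cv2.INTER_CUBIC))
```

```text
t 5.675 tip [-78.9 324.4  74.1] yaw -0.1 down [-0.003 -0.001 -1.   ] F [ 0.4 -0.8  0.7] w 0.0499 q [ 18.  25. -59. 104.  24.  64. -51.]
off [ 0.0541 -0.0023  0.0011] ang [-0.001 -0.003  0.002] world [0.491 0.264 0.028] r 0.557
```

View pics/t2.png

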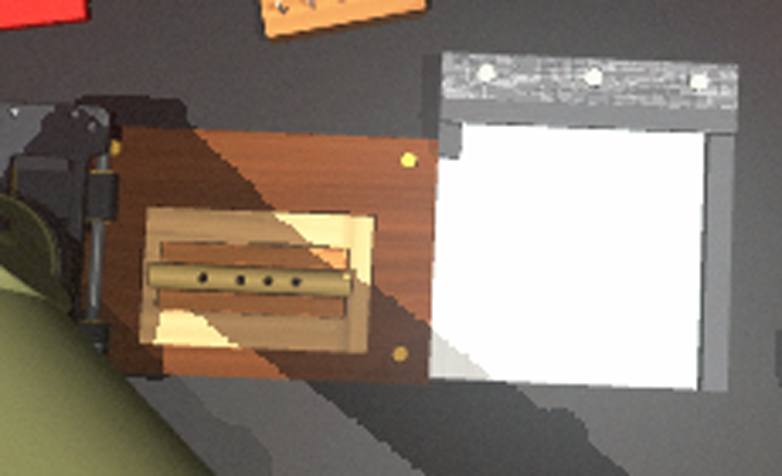

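View pics/s3.png

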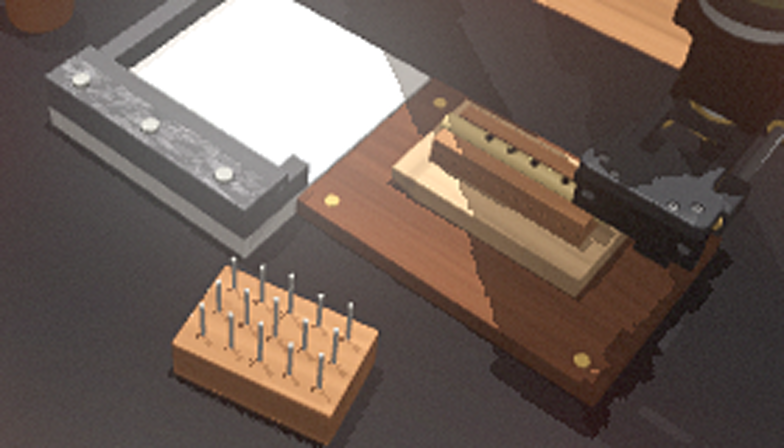

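Run:
```python
from h import *
c,r=fit(CR+[0,0,.016],crop([(148,207),(377,215),(368,353),(140,344)],170,210,3.4),[.5,.1,0]);print(r.round(1),inv(S,[c[0],c[1],0])*1e3,c[2]-S[2])
```

```text
[[ 0.3 -0. ]
 [-0.6  0.3]
 [ 0.1 -0.1]
 [ 0.2 -0.2]] [[-79.64458284 215.21170247   0.        ]] 0.0016040977166057666
```

The cradle is straight at station x -80, y 215. Next I lower behind the tail and push.

>>> drive_tool(offset=[[0.05,-0.002,0.0],[0.0545,-0.008,0.0],[0.0545,-0.015,0.0],[0.0545,-0.021,0.0],[0.0545,-0.027,0.0],[0.0545,-0.033,0.0],[0.0545,-0.039,0.0],[0.0545,-0.045,0.0],[0.0545,-0.051,0.0],[0.0545,-0.057,0.0]], angular=[[0,0,0],[0,0,0],[0,0,0],[0,0,0],[0,0,0],[0,0,0],[0,0,0],[0,0,0],[0,0,0],[0,0,0]])

```text
time_s: 7.02
tool_pos: [0.4896, 0.2114, 0.0297]
tool_rot: [68.1, 89.8, 66.6]
force: [0.3, 5.5, 4.1]
grip_width: 0.05
```

Run:
```python
from h import *
where();go(-79,230,20,0)
```

```text
t 7.025 tip [-78.  269.9  21.7] yaw -0.0 down [ 0.001  0.003 -1.   ] F [0.2 5.5 4.1] w 0.05 q [ 23.  26. -57. 110.  26.  58. -48.]
off [ 0.0016 -0.0399 -0.001 ] ang [-0.     0.001 -0.003] world [0.488 0.172 0.028] r 0.517
```

>>> drive_tool(offset=[[0.0015,-0.006,-0.001],[0.0015,-0.011,-0.001],[0.0015,-0.016,-0.001],[0.0015,-0.021,-0.001],[0.0015,-0.026,-0.001],[0.0015,-0.031,-0.001],[0.0015,-0.036,-0.001],[0.0015,-0.041,-0.001]], angular=[[0,0,0],[0,0,0],[0,0,0],[0,0,0],[0,0,0],[0,0,0],[0,0,0],[0,0,0]])

```text
time_s: 8.02
tool_pos: [0.4884, 0.1727, 0.0294]
tool_rot: [59.1, 89.6, 57.6]
force: [-0.1, 5.7, 3.9]
grip_width: 0.05
```

Run:
```python
from h import *
where();go(-79,190,20,0)
d=vision.read_camera("scene")["pixels"][:,:,::-1];cv2.imwrite("pics/s4.png",cv2.resize(d[180:340,260:500],None,fx=3.3,fy=3.3,interpolation=cv2.INTER_CUBIC))
```

```text
t 8.025 tip [-78.2 231.1  21.4] yaw 0.0 down [ 0.004  0.006 -1.   ] F [-0.3  5.7  3.9] w 0.05 q [ 29.  24. -58. 113.  25.  56. -43.]
off [ 0.0012 -0.0412 -0.0008] ang [ 0.001  0.004 -0.006] world [0.486 0.132 0.028] r 0.504
```

View pics/s4.png

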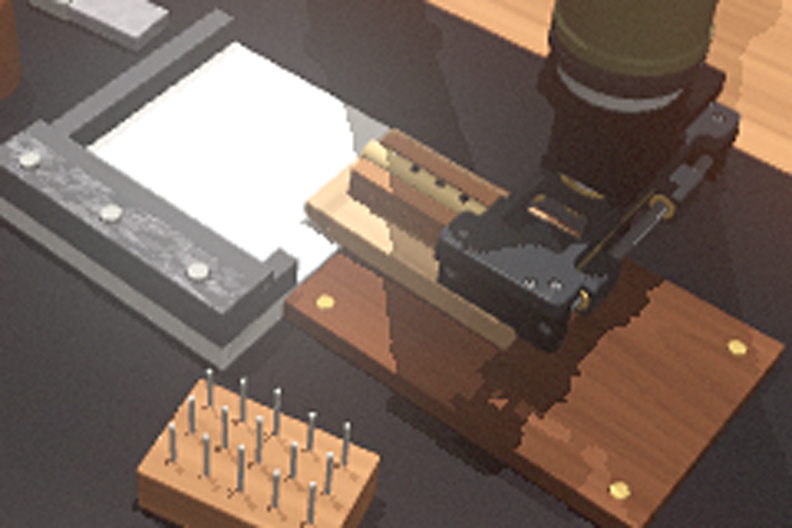

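The nose (about (330, 205)) has ridden up over the step with the pipe in place. I keep pushing.

>>> drive_tool(offset=[[0.001,-0.006,-0.001],[0.001,-0.012,-0.001],[0.001,-0.018,-0.001],[0.001,-0.024,-0.001],[0.001,-0.03,-0.001],[0.001,-0.036,-0.001],[0.001,-0.042,-0.001],[0.001,-0.048,-0.001],[0.001,-0.054,-0.001],[0.001,-0.06,-0.001]], angular=[[0,0.003,-0.005],[0,0.003,-0.005],[0,0.003,-0.005],[0,0.003,-0.005],[0,0.003,-0.005],[0,0.003,-0.005],[0,0.003,-0.005],[0,0.003,-0.005],[0,0.003,-0.005],[0,0.003,-0.005]])

```text
time_s: 9.32
tool_pos: [0.4867, 0.114, 0.0292]
tool_rot: [49.5, 89.7, 48.1]
force: [-0.0, 7.6, 5.4]
grip_width: 0.05
```

Run:
```python
from h import *
where();go(-79,150,20,0)
d=vision.read_camera("scene")["pixels"][:,:,::-1];cv2.imwrite("pics/s5.png",cv2.resize(d[180:340,260:500],None,fx=3.3,fy=3.3,interpolation=cv2.INTER_CUBIC))
```

```text
t 9.325 tip [-78.3 172.5  21.2] yaw 0.1 down [ 0.003  0.003 -1.   ] F [-0.2  7.6  5.4] w 0.05 q [ 36.  22. -59. 115.  23.  55. -36.]
off [ 0.0011 -0.0225 -0.0007] ang [ 0.001  0.003 -0.003] world [0.485 0.092 0.028] r 0.494
```

View pics/s5.png

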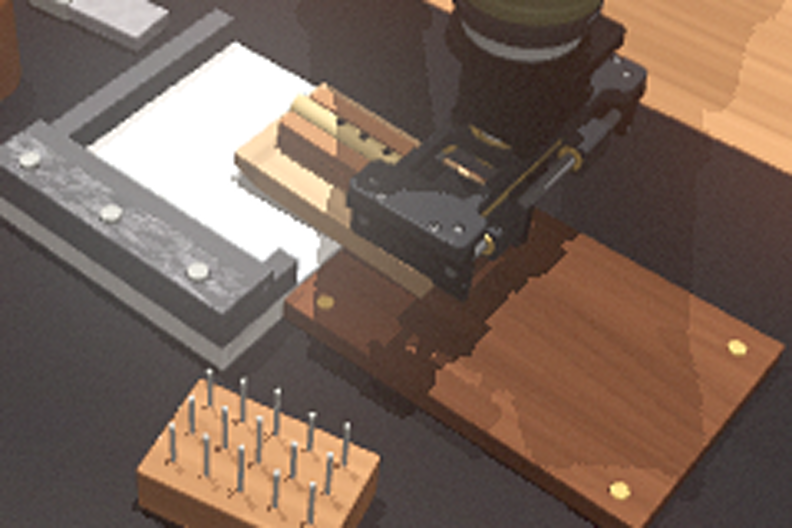

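>>> drive_tool(offset=[[0.001,-0.006,-0.001],[0.001,-0.012,-0.001],[0.001,-0.02,-0.001],[0.001,-0.026,-0.001],[-0.001,-0.018,-0.001],[-0.006,-0.018,-0.001],[-0.007,-0.018,-0.001]], angular=[[0,0.003,-0.003],[0,0.003,-0.003],[0,0.003,-0.003],[0,0.003,-0.003],[0,0.003,-0.003],[0,0.003,-0.003],[0,0.003,-0.003]])

```text
time_s: 10.25
tool_pos: [0.4851, 0.0942, 0.0361]
tool_rot: [-112.0, 89.9, -113.5]
force: [-0.4, -0.1, -0.4]
grip_width: 0.0499
```

Run:
```python
from h import *
where();go(-79,90,27,0)
d=vision.read_camera("top")["pixels"][:,:,::-1];cv2.imwrite("pics/t3.png",cv2.resize(d[210:350,170:400],None,fx=3.4,fy=3.4,interpolation=cv2.INTER_CUBIC))
```

```text
t 10.25 tip [-79.4 152.6  28.1] yaw 0.0 down [-0.001 -0.002 -1.   ] F [-0.4 -0.1 -0.4] w 0.0499 q [ 39.  21. -60. 115.  22.  56. -33.]
off [ 0.0012 -0.0626  0.0004] ang [ 0.    -0.001  0.002] world [0.484 0.032 0.035] r 0.485
```

View pics/t3.png

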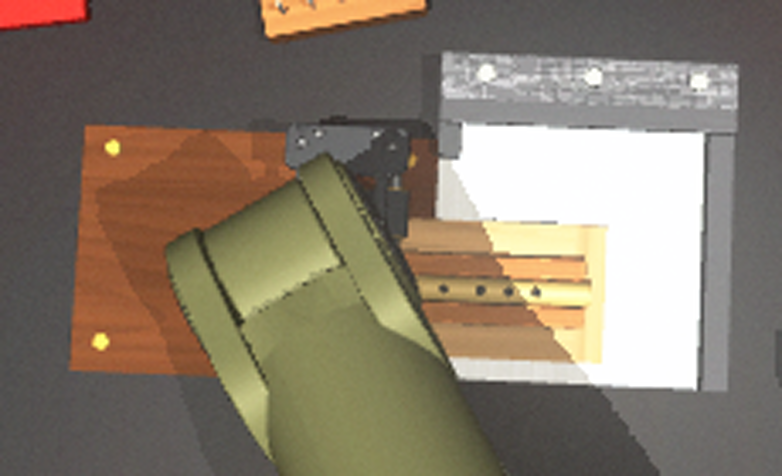

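Run:
```python
from h import *
print(inv(S,ray(crop([(607,226),(602,364)],170,210,3.4),.038))*1e3)
```

```text
[[ -34.75296227  -13.77148097   38.        ]
 [-125.38936199  -13.65031459   38.        ]]
```

>>> drive_tool(offset=[[0.001,-0.006,0],[0.001,-0.012,0],[0.001,-0.018,0],[0.001,-0.024,0],[0.001,-0.03,0],[0.001,-0.036,0],[0.001,-0.042,0],[0.001,-0.048,0]], angular=[[0,0,0],[0,0,0],[0,0,0],[0,0,0],[0,0,0],[0,0,0],[0,0,0],[0,0,0]])

```text
time_s: 11.3
tool_pos: [0.4837, 0.0456, 0.035]
tool_rot: [-117.5, 89.9, -119.0]
force: [0.1, 1.7, -1.8]
grip_width: 0.05
```

Run:
```python
from h import *
where();go(-79,88,27,0)
d=vision.read_camera("top")["pixels"][:,:,::-1];cv2.imwrite("pics/t4.png",cv2.resize(d[210:350,170:400],None,fx=3.4,fy=3.4,interpolation=cv2.INTER_CUBIC))
```

```text
t 11.3 tip [-79.5 104.   27. ] yaw -0.0 down [-0.001 -0.002 -1.   ] F [ 0.   1.7 -1.8] w 0.05 q [ 45.  20. -60. 116.  21.  55. -27.]
off [ 0.0001 -0.016   0.0005] ang [-0.    -0.001  0.002] world [0.484 0.03  0.035] r 0.485
```

View pics/t4.png

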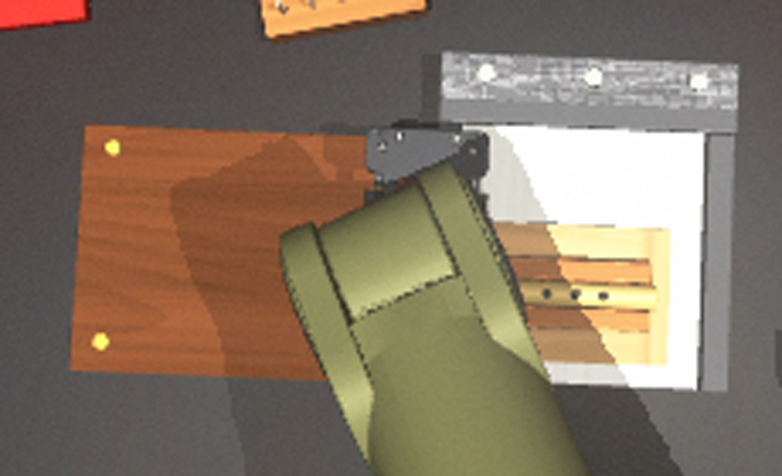

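Run:
```python
from h import *
print(inv(S,ray(crop([(669,228.5),(666,366)],170,210,3.4),.038))*1e3)
```

```text
[[ -34.6732045   -54.87493665   38.        ]
 [-124.94577652  -55.74352486   38.        ]]
```

>>> drive_tool(offset=[[0,-0.004,0],[0,-0.008,0],[0,-0.012,0],[0,-0.016,0],[0,-0.016,0],[0,-0.016,0],[0,0.005,0],[-0.02,0.01,0]], angular=[[0,0,0],[0,0,0],[0,0,0],[0,0,0],[0,0,0],[0,0,0],[0,0,0],[0,0,0]])

```text
time_s: 12.35
tool_pos: [0.4827, 0.0554, 0.0548]
tool_rot: [-149.4, 89.7, -150.9]
force: [-0.7, -0.0, 0.1]
grip_width: 0.0502
```

Run:
```python
from h import *
where();go(-140,115,60,-90)
d=vision.read_camera("top")["pixels"][:,:,::-1];cv2.imwrite("pics/t5.png",cv2.resize(d[210:350,170:400],None,fx=3.4,fy=3.4,interpolation=cv2.INTER_CUBIC))
```

```text
t 12.35 tip [-80.8 113.7  46.8] yaw 0.1 down [-0.004 -0.002 -1.   ] F [-0.7 -0.   0.1] w 0.0502 q [ 46.  18. -61. 115.  19.  58. -26.]
off [-0.013   0.0013 -0.0593] ang [ 1.572e+00 -1.000e-03  5.000e-03] world [0.424 0.058 0.068] r 0.428
```

View pics/t5.png

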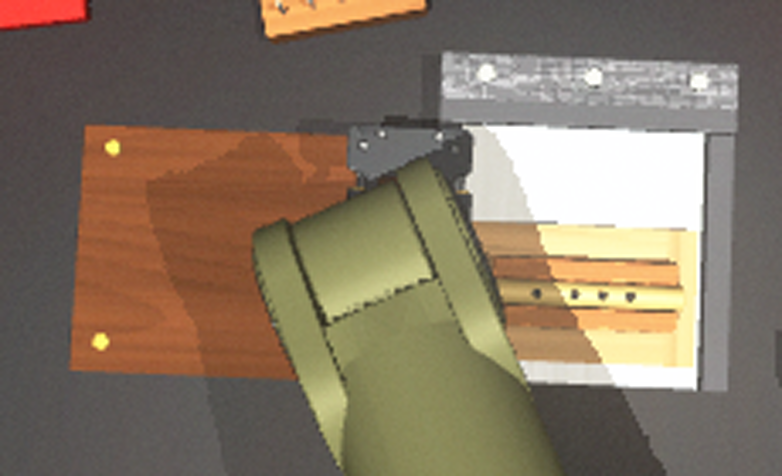

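Run:
```python
from h import *
print(inv(S,ray(crop([(698,229),(692.5,367)],170,210,3.4),.038))*1e3)
go(-139,3,75,-90)
```

```text
[[ -34.19342402  -74.09241311   38.        ]
 [-124.8739403   -73.18128154   38.        ]]
off [-0.0248 -0.1116 -0.0609] ang [1.572e+00 3.000e-03 1.000e-03] world [ 0.422 -0.054  0.083] r 0.425
```

>>> drive_tool(offset=[[-0.03,0,0],[-0.035,-0.03,-0.06],[-0.035,-0.06,-0.06],[-0.035,-0.111,-0.06],[-0.035,-0.111,-0.06],[-0.035,-0.111,-0.06],[-0.035,-0.111,-0.06],[-0.035,-0.111,-0.06],[-0.035,-0.111,-0.06],[-0.035,-0.111,-0.06]], angular=[[0,0,0],[1.572,0,0],[1.572,0,0],[1.572,0,0],[1.572,0,0],[1.572,0,0],[1.572,0,0],[1.572,0,0],[1.572,0,0],[1.572,0,0]], fingers=-1)

```text
time_s: 13.65
tool_pos: [0.4228, -0.054, 0.094]
tool_rot: [25.8, 89.7, -65.9]
force: [-0.2, -0.7, 0.3]
grip_width: 0.0872
```

Run:
```python
from h import *
where();go(-139,3,75,-90)
d=vision.read_camera("top")["pixels"][:,:,::-1];cv2.imwrite("pics/t6.png",cv2.resize(d[210:350,170:400],None,fx=3.4,fy=3.4,interpolation=cv2.INTER_CUBIC))
```

```text
t 13.65 tip [-137.8    2.8   86. ] yaw -90.2 down [ 0.002 -0.004 -1.   ] F [-0.2 -0.7  0.3] w 0.0872 q [ 66.  -1. -61. 121.  -0.  59. -87.]
off [ 0.011  -0.0013 -0.0002] ang [-0.003  0.004 -0.002] world [ 0.422 -0.054  0.083] r 0.425
```

View pics/t6.png

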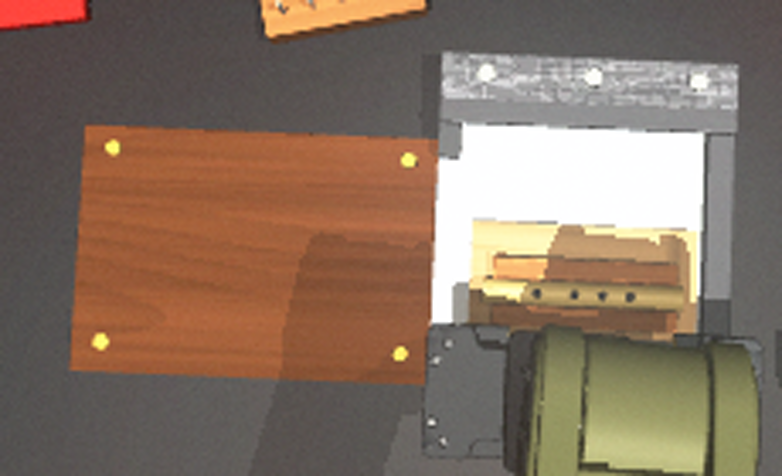

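>>> drive_tool(offset=[[0.02,-0.002,0],[0.04,-0.002,0],[0.055,-0.002,0],[0.06,-0.001,0],[0.06,-0.001,0]], angular=[[-0.003,0.004,-0.002],[-0.003,0.004,-0.002],[-0.003,0.004,-0.002],[-0.003,0.004,-0.002],[-0.003,0.004,-0.002]])

```text
time_s: 14.32
tool_pos: [0.4223, -0.0545, 0.0344]
tool_rot: [48.9, 90.0, -42.7]
force: [-0.5, 0.0, -0.0]
grip_width: 0.0873
```

Run:
```python
from h import *
where();go(-110,3,26,-90)
d=vision.read_camera("scene")["pixels"][:,:,::-1];cv2.imwrite("pics/s6.png",cv2.resize(d[150:310,220:460],None,fx=3.3,fy=3.3,interpolation=cv2.INTER_CUBIC))
```

```text
t 14.325 tip [-138.3    2.3   26.4] yaw -90.1 down [ 0. -0. -1.] F [-0.5  0.  -0. ] w 0.0873 q [ 62.   9. -60. 124.  10.  52. -95.]
off [ 0.0004  0.0283 -0.0007] ang [-0.002  0.    -0.   ] world [ 0.451 -0.055  0.034] r 0.454
```

View pics/s6.png

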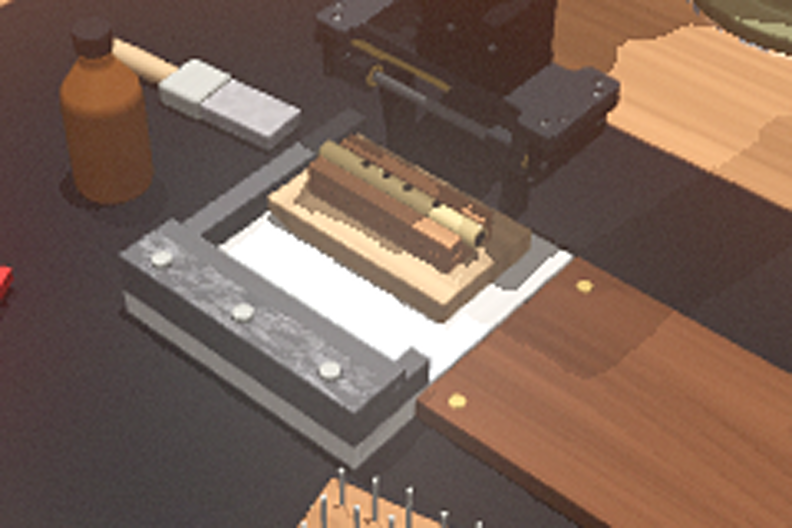

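The cradle lies flat on the bed just short of the stop with the pipe in its trough, and the fingers are on its near side. Now the sideways push.

>>> drive_tool(offset=[[0,0.006,0],[0,0.012,0],[0,0.018,0],[0,0.024,0],[0,0.03,0],[0,0.036,0],[0,0.042,0],[0,0.048,0],[0,0.054,0],[0,0.06,0]], angular=[[0,0,0],[0,0,0],[0,0,0],[0,0,0],[0,0,0],[0,0,0],[0,0,0],[0,0,0],[0,0,0],[0,0,0]])

```text
time_s: 15.62
tool_pos: [0.4816, -0.0562, 0.0346]
tool_rot: [-66.9, 89.8, -158.5]
force: [-5.5, -0.1, 4.4]
grip_width: 0.087
```

Run:
```python
from h import *
where();go(-54.5,2,26,-90)
d=vision.read_camera("top")["pixels"][:,:,::-1];cv2.imwrite("pics/t7.png",cv2.resize(d[210:350,170:400],None,fx=3.4,fy=3.4,interpolation=cv2.INTER_CUBIC))
```

```text
t 15.625 tip [-79.    2.2  26.6] yaw -90.1 down [-0.002 -0.001 -1.   ] F [-5.5 -0.2  4.4] w 0.087 q [  55.   18.  -57.  116.   19.   55. -103.]
off [0.0005 0.0245 0.0001] ang [-0.002  0.001  0.002] world [ 0.506 -0.057  0.034] r 0.509
```

View pics/t7.png

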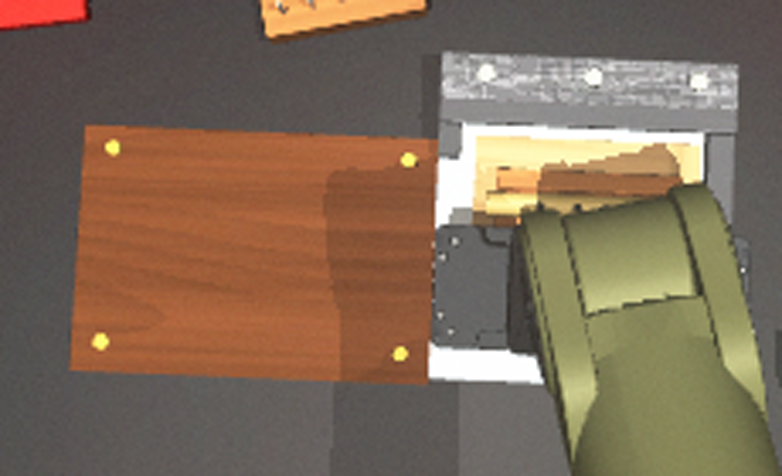

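>>> drive_tool(offset=[[0,0.005,0],[0,0.01,0],[0,0.014,0],[0,0.018,0],[0,0.021,0],[0,0.023,0],[0,0.024,0]], angular=[[0,0,0],[0,0,0],[0,0,0],[0,0,0],[0,0,0],[0,0,0],[0,0,0]])

```text
time_s: 16.55
tool_pos: [0.5046, -0.0568, 0.0345]
tool_rot: [-77.2, 89.7, -168.8]
force: [-10.3, -0.1, 8.2]
grip_width: 0.0868
```

Run:
```python
from h import *
where()
```

```text
t 16.55 tip [-56.    2.1  26.5] yaw -90.1 down [-0.006 -0.001 -1.   ] F [-10.3  -0.4   8.2] w 0.0868 q [  52.   21.  -55.  113.   21.   56. -105.]
```

>>> drive_tool(offset=[[0,0.002,0],[0,0.003,0],[0,0.003,0]], angular=[[0,0,0],[0,0,0],[0,0,0]])

```text
time_s: 16.92
tool_pos: [0.5046, -0.0568, 0.0344]
tool_rot: [-79.0, 89.2, -170.6]
force: [-11.1, 0.1, 9.7]
grip_width: 0.0871
```

Run:
```python
from h import *
where()
```

```text
t 16.925 tip [-56.    2.1  26.4] yaw -90.1 down [-0.013 -0.002 -1.   ] F [-11.1  -0.2   9.7] w 0.0871 q [  52.   22.  -55.  113.   21.   57. -105.]
```

>>> drive_tool(offset=[[0,0.004,0],[0,0.007,0],[0,0.007,0]], angular=[[0,0,0],[0,0,0],[0,0,0]])

```text
time_s: 17.3
tool_pos: [0.5048, -0.0569, 0.0336]
tool_rot: [-80.7, 88.3, -172.2]
force: [-20.8, 0.4, 18.0]
grip_width: 0.0864
```

Run:
```python
from h import *
where()
d=vision.read_camera("scene")["pixels"][:,:,::-1];cv2.imwrite("pics/s7.png",cv2.resize(d[150:310,220:460],None,fx=3.3,fy=3.3,interpolation=cv2.INTER_CUBIC))
```

```text
t 17.3 tip [-55.8   2.1  25.6] yaw -90.1 down [-0.029 -0.004 -1.   ] F [-20.8  -0.1  18. ] w 0.0864 q [  51.   22.  -54.  112.   22.   58. -105.]
```

View pics/s7.png

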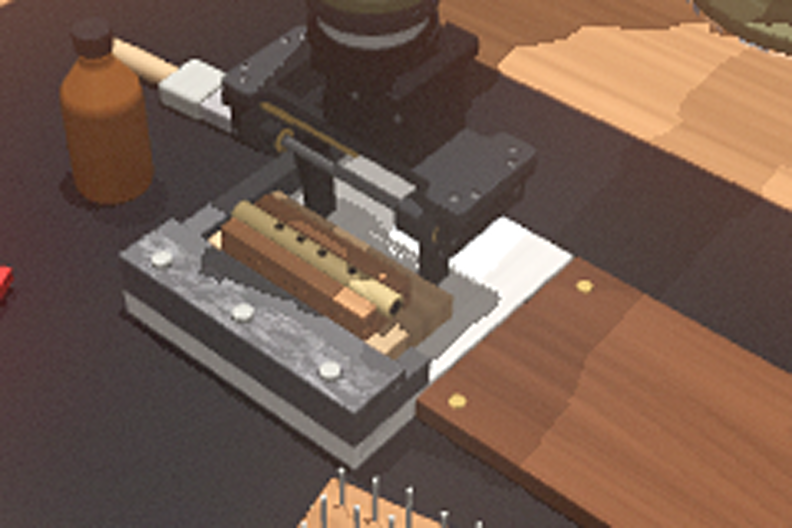

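The cradle is under the lip and firmly blocked: 21 N with no further travel. I back off, then check.

>>> drive_tool(offset=[[0,-0.01,0],[0,-0.03,0],[-0.06,-0.055,0],[-0.12,-0.06,0],[-0.15,-0.06,0.0],[-0.15,-0.06,-0.06],[-0.15,-0.06,-0.12],[-0.15,-0.06,-0.18],[-0.15,-0.06,-0.2],[-0.15,-0.06,-0.2]], angular=[[0,0,0],[0,0,0],[0,0,0],[0,0,0],[0,0,0],[0,0,0],[0,0,0],[0,0,0],[0,0,0],[0,0,0]])

```text
time_s: 18.6
tool_pos: [0.455, 0.1478, 0.1849]
tool_rot: [-84.1, 88.5, -175.4]
force: [-0.9, -0.1, -0.6]
grip_width: 0.0868
```

Run:
```python
from h import *
where()
d=vision.read_camera("top")["pixels"][:,:,::-1];cv2.imwrite("pics/t8.png",cv2.resize(d[220:330,290:400],None,fx=5,fy=5,interpolation=cv2.INTER_CUBIC))
d=vision.read_camera("scene")["pixels"][:,:,::-1];cv2.imwrite("pics/s8.png",cv2.resize(d[150:310,220:460],None,fx=3.3,fy=3.3,interpolation=cv2.INTER_CUBIC))
```

```text
t 18.6 tip [-110.9  205.4  176.9] yaw -89.8 down [-0.026 -0.002 -1.   ] F [-0.9 -0.1 -0.6] w 0.0868 q [  52.    8.  -76.  107.    7.   72. -118.]
```

View pics/t8.png

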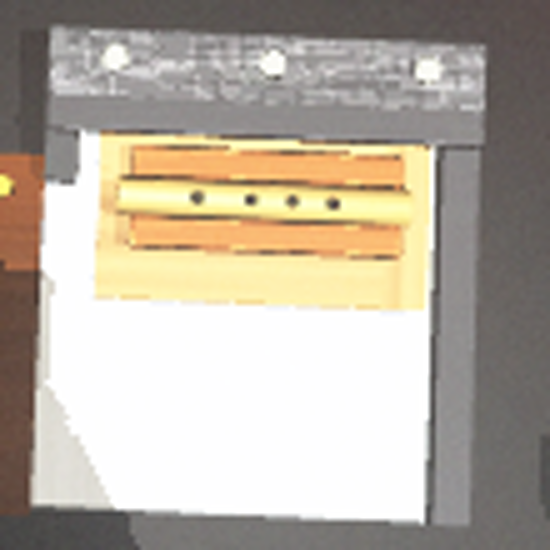

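View pics/s8.png

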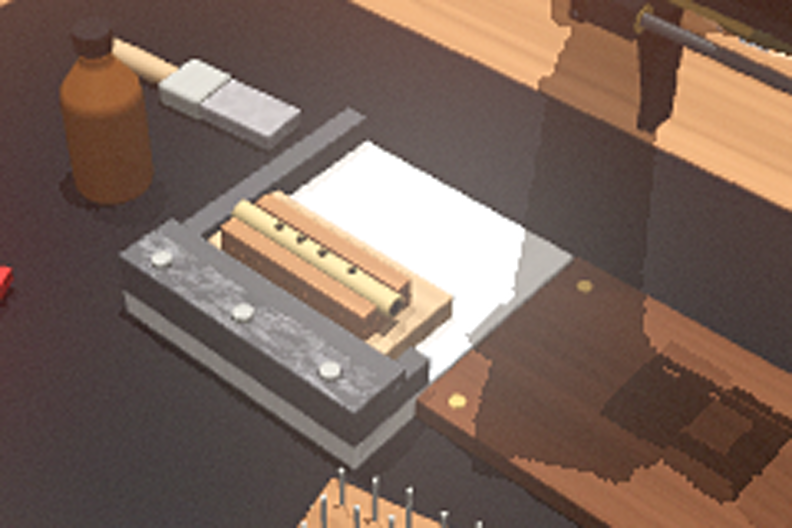

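Run:
```python
from h import *
print(inv(S,ray(crop([(96,297.5),(423,310)],290,220,5),.038))*1e3)
print(inv(S,ray(crop([(118,195),(413,206)],290,220,5),.056))*1e3)
```

```text
[[-45.18052501  74.50190996  38.        ]
 [-44.59358235 -72.73318601  38.        ]]
[[  0.13033135  66.69969085  56.        ]
 [  0.80341763 -64.52204916  56.        ]]
```

```bash
python3 -c "
from cell import sign_off
print(sign_off())"
```

```text
the job is handed in; nothing more can be done
None
```

The cradle is fully home under the lip with the pipe in its trough, and I handed the job in at about 18.7 s of the 54 s allowed. The sign-off itself reports no verdict.

**What I did:**
1. Squared the cradle with a two-finger push on its +x edge, to station x about -80 mm.
2. Pushed it low on the tail, up over the step to y about 1 mm.
3. Pushed it sideways under the lip until it stopped against the pocket's back, at about 21 N with no further travel.
4. Backed off and lifted clear.

**Last checks, measured from the top camera in the station frame:**

| Check | Measured | Allowed |
|---|---|---|
| Cradle x | 0 mm | -4 to 4 mm |
| Cradle y | about 1 mm | -7 to 13 mm |
| Angle from square | about 0.004 rad | below 0.05 rad |
| Pipe sideways | within 1 mm of the trough's middle | 8 mm |
| Pipe lengthwise | within 1 mm of the trough's middle | 30 mm |

I didn't measure the cradle's tilt or height, but it looks flat on the bed in the pictures. The arm is clear and the wrist force was near zero after backing off. The bottle and brush look unmoved; I didn't measure them or the bur stand after the push.

**One disagreement:** the tool position at the stop, using an assumed half finger width, put the cradle at x about -1.5 mm. The final picture gave 0. Both are inside the limit and within the 2 mm calibration.

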